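Isolate the kiln and swing out its lockout hasp

ROBOT

A 7-joint arm with a two-finger parallel gripper is mounted at the origin on the work surface. World frame = base frame: x ahead of the robot, y to its left, z up, the work surface at z = 0. Lengths are in mm, angles in rad, forces in N, time in s.
With the tool pointing down it reaches from about 400 to 875 mm from the base axis. Payload 4.4 kg.
Tool frame: the origin (TCP) lies between the finger pads; the fingertips stand 11 mm ahead of it and the grasp point (between the pads) lies 8 mm behind it; y points along the fingers, x is the direction in which the jaws open and shut, and the axes are right-handed (so a half turn about y gives the same grasp; the last joint's range is limited). The gripper opens to 85 mm and grips with 20 to 120 N. Pads are 22 mm wide; open, the fingers measure 114 mm over their backs; the gripper's body (76 mm by 85 mm) begins 54 mm behind the grasp point. The pads swing forward as they close: fully open they stand 13 mm farther back than shut.
Start: joints at [1.097, 0.628, 0.038, 1.517, -0.027, 0.996, -0.02], TCP at [257.812, -596.7, 242.313] pointing down, gripper open.
Joint ranges: [-3.06, 3.06], [-0.37, 2.12], [-1.25, 1.32], [0.18, 2.47], [-1.1, 4.24], [0.23, 1.98], [-2.94, 2.94]. Speed limits (rad/s): [2.57, 2.57, 3.14, 3.14, 3.14, 3.14, 3.14].

INTERFACE

Orientations are given as [roll, pitch, yaw] about the fixed x, y, z axes, in that order (R = Rz(yaw) Ry(pitch) Rx(roll)).
In Python, from cell import * gives the robot as it stands.
- The arm moves only by the shell command python3 -m jog 'ROWS'. ROWS is JSON, a list of rows, each an object of numbers: "x", "y", "z": the shift along the tool's x, y, z in mm; "ax", "ay", "az": the turn, a rotation vector about the tool's x, y, z in rad; "grip": the finger opening in mm, from 0 to 85.4. In form: [{"x": .., "y": .., "z": .., "ax": .., "ay": .., "az": .., "grip": ..}, ...]. A call has 1 to 5 rows; each row is the pose to reach, as a shift and turn from the pose commanded when the call began, along the tool's axes at that moment; what a row does not reach only later rows make up. A row lasts 1/10 s, in which the tool goes at most 50 mm and 8.59 degrees, less where a joint would pass 70% of its speed; a pose out of reach is approached as far as the arm can. A call with a gripper value outside its range is refused whole. The fingers move at their own pace and stop on an object; the grip force is fixed at half the most. Time passes only in rows, so rows that repeat a pose let the fingers close. It gives the time, the measured TCP pose, the force and the opening at its end, in the units of the state.
- read_state(): the state, without advancing time (a new reading comes with each control period).
- get_image(name): name is "scene" or "top" or "wrist"; returns a dict with "color" (420x560x3 uint8, red, green, blue), "vfov" (degrees; the focal length in pixels is half the picture's height over the tangent of half this angle, whatever the lens; pixels are square), "cx", "cy" (the principal point, pixels), "camera_from_world" (4x4, takes a point from world to camera coordinates). Camera axes: x right, y down, z forward; pixel columns grow to the right and rows downward; lengths in mm; the calibration is good to about 2 mm. A picture is of the moment at which its call begins. There is no depth.
- finish_job(): hands the job in, once; it reports no verdict.
The state is a dict: "clock": time; "qpos": joint angles; "qd": joint speeds; "tau": joint torques, N m; "eef_pos": TCP position; "tool_rot": TCP orientation; "force": force on the tool from outside, world axes, zero at the start; "torque": the same for the moment, N m; "width": finger opening in mm.
Only numpy, scipy, OpenCV 4.12 (cv2) and the standard library are available. Lean on these libraries where they do the work, as an engineer would, in place of code of your own. Each camera call takes 0.05 s, during which the arm holds its last target.

TASK

Before the potters unload the kiln, isolate it: on the yellow-faced isolator box, turn the red handle anticlockwise all the way to off. Only then swing the steel lockout hasp on the same box fully out over the box's edge, so that a padlock can go on, and leave the handle at off. Leave the white-faced isolator with the black handle as it is: it feeds the throwing wheel.

Things in the scene. Friction and masses are not known exactly. Their poses are not given: they have to be found in the camera images.
- kiln_isolator: The kiln's isolator: grey box with a YELLOW face on top, 180 (x) by 120 (y) by 70 mm high, fixed face up on the table, yaw within 0.4 rad. Origin: centre of its underside; z up; its -x end faces the robot. Upright axis of the red handle at x 35, y 0 mm; upright pivot of the hasp at x -65, y -40 mm. The white-faced isolator beside it (left or right) has the same size and no hasp.
- kiln_handle (a joint): Red handle on the yellow-faced box, rad: 0 = on, bar along the box's x, white pointer line to +x at a green dot; grows ANTICLOCKWISE from above to 1.30 = off, at a stop, pointer at a white dot (off within 10 deg). Starts 0 to 0.2. Upright grip bar 64 x 14 mm, centred on the axis, 80 to 114 mm above the table, on a disc of 27 mm radius. Light friction 0.05 N m, no spring, stays where left.
- kiln_hasp (a joint): Steel hasp on the yellow-faced box, rad: flat bar 76 by 16 mm, top 76 mm above the table, swings level. 0 = folded, from its pivot along the box's +y; grows anticlockwise from above to 1.57 = out, at a stop, along -x past the edge (out within 15 deg). Starts 0 to 0.2. Move it by its upright round black peg: 12 mm thick, 60 mm from the pivot, 76 to 112 mm above the table. Light friction, no spring.
- wheel_handle (a joint): Angle of the black handle on the WHITE-faced isolator box, rad, same shape and sense as the red one (0 = on, 1.30 = off); starts between 0 and 0.2. Must be left alone: not turned past 0.35.

How it is judged (in metres and radians):
On the way, in this order (a step that is already met when the one before it is completed fails the run):
1. the red handle is turned to off while the hasp is still folded (value of joint kiln_handle above 1.12 rad and value of joint kiln_hasp below 0.5 rad), for 0.2 s.
2. then the hasp is swung out, the handle still at off (value of joint kiln_handle above 1.12 rad and value of joint kiln_hasp above 1.3 rad), for 0.2 s.
At the end, for the whole second after the job is handed in: The kiln's red handle is at off (within 10 degrees of its stop at 1.30 rad), its hasp is swung out (within 15 degrees of its stop at 1.57 rad), both at rest (all of step 2 and velocity of joint kiln_handle between -0.1 and 0.1 rad/s and velocity of joint kiln_hasp between -0.1 and 0.1 rad/s); the robot touches nothing.
It fails at once if the hasp is swung out past 0.5 rad while the red handle is not at off (value of joint kiln_hasp above 0.5 rad and not (value of joint kiln_handle above 1.12 rad)).
It fails at once if the throwing wheel's black handle is turned past 0.35 rad (value of joint wheel_handle above 0.35 rad).
It also fails if it takes over 45 s, if anything falls off the work surface, if the arm or the gripper's body presses on something with over 40 N, if the wrist force passes 120 N, or if a joint passes its speed limit or range.

## Working session

There is one attempt and no reset: what is moved stays moved. The work goes in short steps, Python scripts to look and compute and a shell command to move; the robot and the scene stay as the last step left them, time stands still between calls to the robot, and variables do not carry over. Pictures are saved under pics/ and viewed, and the job is handed in when it is done.

```bash
mkdir -p pics; python3 - <<'E'
from cell import *
import cv2
s=read_state(); print(s)
for n in("scene","top"):
    g=get_image(n); cv2.imwrite(f"pics/{n}0.png",cv2.cvtColor(g["color"],cv2.COLOR_RGB2BGR)); print(n,g["vfov"],g["cx"],g["cy"],g["camera_from_world"])
E
```

```text
{'clock': 0.0, 'qpos': array([ 1.09717476,  0.62933525,  0.03843906,  1.51840687, -0.0269897 ,
        0.99626146, -0.0199916 ]), 'qd': array([-2.95081322e-05,  1.37455045e-03, -1.93014441e-03,  1.66901194e-05,
       -1.49505682e-04,  1.58040353e-04, -7.18860422e-05]), 'tau': array([-1.04513001e-03, -5.63409984e+01,  1.22523744e+00, -1.93453288e+01,
        1.07661783e-02,  1.04225779e-02, -1.66545271e-05]), 'eef_pos': array([ 257.57903692, -596.11878528,  241.38362325]), 'tool_rot': array([-1.5708283 ,  0.0018927 , -1.16295933]), 'force': array([ 0.19324315,  0.29099502, -0.53484422]), 'torque': array([-0.04588331, -0.00701046, -0.00815654]), 'width': 85.36121093631506}
scene 46.800565112982326 278.67482357242756 212.21021893205844 [[ 3.45542357e-01  9.38302847e-01 -1.37203019e-02 -1.91623989e+02]
 [ 7.85996195e-01 -2.97378966e-01 -5.42010823e-01 -4.31911211e+02]
 [-5.12650427e-01  1.76503592e-01 -8.40259496e-01  1.30881572e+03]
 [ 0.00000000e+00  0.00000000e+00  0.00000000e+00  1.00000000e+00]]
top 44.344491001296234 271.47039863168726 206.03259075252217 [[ 1.19805653e-02 -9.99895439e-01  8.09795923e-03 -4.62664280e+01]
 [-9.96212596e-01 -1.26331646e-02 -8.60282889e-02  5.71106791e+02]
 [ 8.61215966e-02 -7.03662145e-03 -9.96259784e-01  1.01794967e+03]
 [ 0.00000000e+00  0.00000000e+00  0.00000000e+00  1.00000000e+00]]
```

View pics/scene0.png

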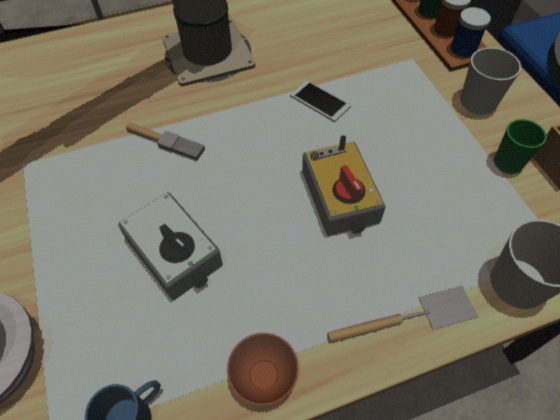

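View pics/top0.png

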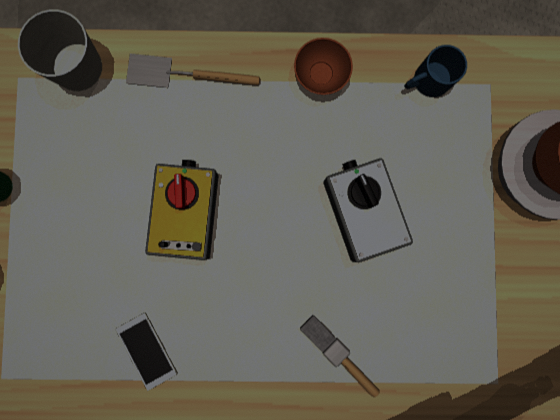

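```bash
cat > h.py <<'E'
from cell import *
import cv2, numpy as np
def cam(g):
    H,W=g["color"].shape[:2]; f=H/2/np.tan(np.radians(g["vfov"])/2)
    return f,g["cx"],g["cy"],np.array(g["camera_from_world"])
def ray(g,u,v,z):
    f,cx,cy,T=cam(g); R=T[:3,:3]; c=-R.T@T[:3,3]; d=R.T@np.array([(u-cx)/f,(v-cy)/f,1])
    return c+d*(z-c[2])/d[2]
def proj(g,p):
    f,cx,cy,T=cam(g); q=T[:3,:3]@np.array(p,float)+T[:3,3]; return np.array([cx+f*q[0]/q[2],cy+f*q[1]/q[2]])
def save(g,name,k=1,roi=None):
    im=cv2.cvtColor(g["color"],cv2.COLOR_RGB2BGR)
    if roi: im=im[roi[1]:roi[3],roi[0]:roi[2]]
    cv2.imwrite("pics/"+name,cv2.resize(im,None,fx=k,fy=k,interpolation=cv2.INTER_CUBIC))
E
python3 - <<'E'
from h import *
for n in("top","scene"):
    g=get_image(n); hsv=cv2.cvtColor(g["color"],cv2.COLOR_RGB2HSV)
    y=cv2.inRange(hsv,(18,150,80),(32,255,255)); 
    r=cv2.inRange(hsv,(0,150,60),(8,255,255))|cv2.inRange(hsv,(172,150,60),(180,255,255))
    c=max(cv2.findContours(y,0,2)[0],key=cv2.contourArea)
    rect=cv2.minAreaRect(c); print(n,cv2.contourArea(c),rect)
    b=cv2.approxPolyDP(cv2.convexHull(c),8,True)[:,0]
    for p in b: print(p,ray(g,*p,70).round(1))
    P=np.array([ray(g,*p[0],70)[:2] for p in cv2.convexHull(c)],np.float32)
    print("world rect",cv2.minAreaRect(P))
    c=max(cv2.findContours(r,0,2)[0],key=cv2.contourArea); print("red",cv2.minEnclosingCircle(c))
    roi=(140,150,225,270) if n=="top" else (290,125,395,245)
    save(g,n+"z.png",5,roi)
E
```

```text
top 4630.5 ((179.36166381835938, 211.0644073486328), (55.901676177978516, 86.52198791503906), 6.009006023406982)
[157 166] [643.1 184.7  70. ]
[211 171] [634.6  79.5  70. ]
[202 256] [469.9  93.1  70. ]
[148 251] [478.2 196.8  70. ]
world rect ((556.4773559570312, 138.37757873535156), (107.33940124511719, 167.30194091796875), 85.21712493896484)
red ((322.3951110839844, 70.74475860595703), 19.0413875579834)
scene 2800.5 ((343.39453125, 177.76263427734375), (72.81808471679688, 50.95319747924805), 68.4286880493164)
[353 143] [483.9 196.2  70. ]
[378 197] [628.8 183.1  70. ]
[334 215] [636.7  84.8  70. ]
[307 153] [474.5  94.2  70. ]
world rect ((558.9530029296875, 138.18710327148438), (105.39053344726562, 163.99659729003906), 85.16468811035156)
red ((345.0, 189.0), 10.816754341125488)
```

View pics/topz.png

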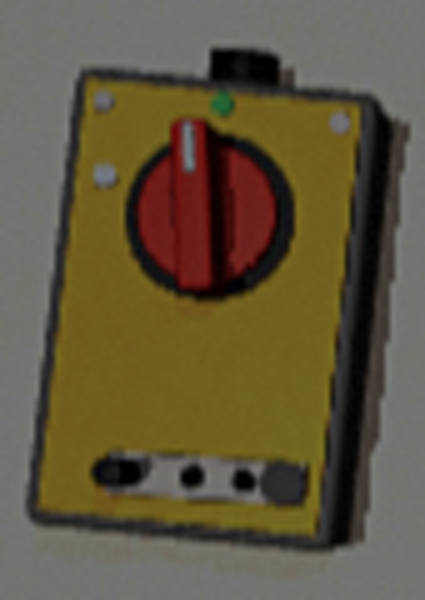

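View pics/scenez.png

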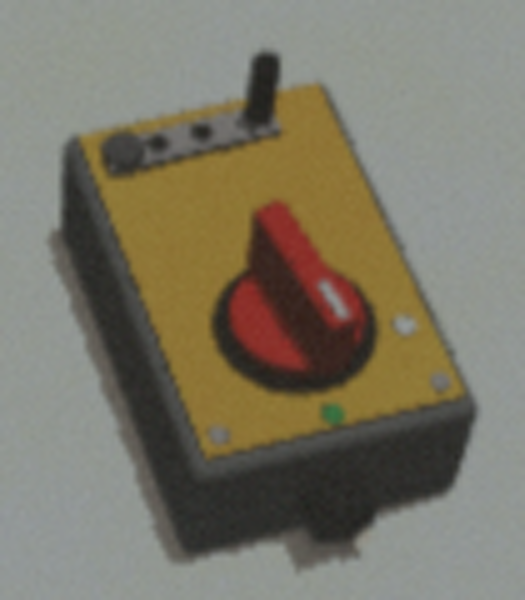

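```bash
python3 - <<'E'
from h import *
g=get_image("top"); s=get_image("scene")
yaw=-.083; c=np.array([557.5,138.3]); R=np.array([[np.cos(yaw),-np.sin(yaw)],[np.sin(yaw),np.cos(yaw)]])
W=lambda x,y:c+R@[x,y]
def loc(p): return (R.T@(p[:2]-c)).round(1)
print("axis",W(35,0),"pivot",W(-65,-40))
tz=lambda u,v:(140+(u+.5)/5-.5,150+(v+.5)/5-.5); sz=lambda u,v:(290+(u+.5)/5-.5,125+(v+.5)/5-.5)
print("pivot",loc(ray(g,*tz(285,482),76)),loc(ray(s,*sz(122,152),76)))
print("peg top",loc(ray(g,*tz(104,470),112)),loc(ray(s,*sz(266,58),112)))
print("peg base scene",loc(ray(s,*sz(258,118),76)), "base top",loc(ray(g,*tz(138,470),76)))
for z in(114,):
  print("bar ends top",loc(ray(g,*tz(188,120),z)),loc(ray(g,*tz(195,290),z)))
  print("pointer top",loc(ray(g,*tz(189,125),z)),loc(ray(g,*tz(188,170),z)))
  print("scene bar ends",loc(ray(s,*sz(270,207),z)),loc(ray(s,*sz(345,325),z)),"pointer",loc(ray(s,*sz(323,282),z)),loc(ray(s,*sz(343,317),z)))
print("green",loc(ray(g,*tz(223,104),71)),"white",loc(ray(g,*tz(105,175),71)))
E
```

```text
axis [592.37951169 135.39833428] pivot [489.4075746 103.8265087]
pivot [-65.5 -40.7] [-65.1 -40.1]
peg top [-67.3  21. ] [-68.1  20.7]
peg base scene [-66.8  20.4] base top [-66.3  15.5]
bar ends top [64.5  4.3] [ 1.8 -5.3]
pointer top [62.7  3.7] [45.9  2.2]
scene bar ends [ 6.7 -4.4] [67.8  3.8] pointer [46.6  2.8] [64.1  4.4]
green [77.8 -0.4] white [45.8 42. ]
```

```bash
cat >> h.py <<'E'
from scipy.spatial.transform import Rotation as Ro
def to(x,y,z,yaw):
    s=read_state(); R=Ro.from_euler('xyz',s["tool_rot"])
    Rt=Ro.from_euler('xyz',[-np.pi/2,0,yaw])
    d=R.inv().apply(np.array([x,y,z])-s["eef_pos"]); r=(R.inv()*Rt).as_rotvec()
    print("t",round(s["clock"],2),"pos",s["eef_pos"].round(1),"rot",s["tool_rot"].round(3),"F",s["force"].round(1),"w",round(s["width"],1),"q",s["qpos"].round(2))
    print("shift",d.round(1),"turn",r.round(3))
E
python3 -c "
from h import *
to(592.4,135.4,170,-1.514)"
python3 -m jog '[{"x":-540,"y":71,"z":597,"ay":0.35},{"x":-540,"y":71,"z":597,"ay":0.35},{"x":-540,"y":71,"z":597,"ay":0.35},{"x":-540,"y":71,"z":597,"ay":0.35},{"x":-540,"y":71,"z":597,"ay":0.35}]'
python3 -c "
from h import *
to(592.4,135.4,170,-1.514)"
```

```text
t 0.3 pos [ 257.8 -596.5  242. ] rot [-1.571e+00  1.000e-03 -1.163e+00] F [0.1 0.1 0.4] w 85.4 q [ 1.1   0.63  0.04  1.52 -0.03  1.   -0.02]
shift [-539.1   72.3  597.5] turn [ 0.     0.351 -0.001]
t 0.3 pos [ 257.8 -596.5  242. ] rot [-1.571e+00  1.000e-03 -1.163e+00] F [0.1 0.1 0.4] w 85.4 q [ 1.1   0.63  0.04  1.52 -0.03  1.   -0.02]
shift [-539.1   72.3  597.5] turn [ 0.     0.351 -0.001]$[0]: bad value
```

```bash

python3 -m jog '[{"x":-33,"y":4,"z":37,"ax":0,"ay":0.02,"az":0,"grip":85},{"x":-66,"y":8,"z":74,"ax":0,"ay":0.04,"az":0,"grip":85},{"x":-99,"y":12,"z":111,"ax":0,"ay":0.06,"az":0,"grip":85},{"x":-132,"y":16,"z":148,"ax":0,"ay":0.08,"az":0,"grip":85},{"x":-165,"y":20,"z":185,"ax":0,"ay":0.1,"az":0,"grip":85}]'
python3 -c "
from h import *
to(592.4,135.4,170,-1.514)"
```

```text
clock: 0.8
eef_pos: [362.8, -370.1, 222.4]
tool_rot: [-1.57, -0.0, -1.264]
force: [1.7, -0.4, 0.0]
width: 85.1
t 0.8 pos [ 362.8 -370.1  222.4] rot [-1.57  -0.    -1.264] F [ 1.7 -0.4  0. ] w 85.1 q [ 0.7   0.47  0.06  1.91 -0.04  0.77 -0.48]
shift [-412.7   52.4  371.4] turn [-0.001  0.25   0.   ]
```

```bash

python3 -m jog '[{"x":-35,"y":4,"z":31,"ax":0,"ay":0.03,"az":0,"grip":85},{"x":-70,"y":8,"z":62,"ax":0,"ay":0.06,"az":0,"grip":85},{"x":-105,"y":12,"z":93,"ax":0,"ay":0.09,"az":0,"grip":85},{"x":-140,"y":16,"z":124,"ax":0,"ay":0.12,"az":0,"grip":85},{"x":-175,"y":20,"z":155,"ax":0,"ay":0.15,"az":0,"grip":85}]'
python3 -c "
from h import *
to(592.4,135.4,170,-1.514)"
```

```text
clock: 1.3
eef_pos: [457.6, -156.4, 202.4]
tool_rot: [-1.57, -0.0, -1.414]
force: [1.4, -0.3, 0.1]
width: 84.9
t 1.3 pos [ 457.6 -156.4  202.4] rot [-1.57  -0.    -1.414] F [ 1.4 -0.3  0.1] w 84.9 q [ 0.2   0.45  0.1   2.02 -0.07  0.67 -1.07]
shift [-267.3   32.5  178.6] turn [-0.001  0.1    0.   ]
```

```bash

python3 -m jog '[{"x":-40,"y":5,"z":27,"ax":0,"ay":0.02,"az":0,"grip":85},{"x":-80,"y":10,"z":54,"ax":0,"ay":0.04,"az":0,"grip":85},{"x":-120,"y":15,"z":81,"ax":0,"ay":0.06,"az":0,"grip":85},{"x":-160,"y":20,"z":108,"ax":0,"ay":0.08,"az":0,"grip":85},{"x":-200,"y":25,"z":135,"ax":0,"ay":0.1,"az":0,"grip":85}]'
python3 -m jog '[{"x":-30,"y":3,"z":22,"ax":0,"ay":0,"az":0,"grip":85},{"x":-67,"y":7,"z":44,"ax":0,"ay":0,"az":0,"grip":85},{"x":-67,"y":7,"z":44,"ax":0,"ay":0,"az":0,"grip":85}]'
python3 - <<'E'
from h import *
to(592.4,135.4,98,-1.514)
save(get_image("scene"),"s1.png"); save(get_image("wrist"),"w1.png")
E
```

```text
clock: 1.8
eef_pos: [559.5, 62.6, 177.3]
tool_rot: [-1.57, -0.0, -1.514]
force: [1.0, 0.3, -0.1]
width: 85.3
clock: 2.1
eef_pos: [600.5, 138.4, 169.6]
tool_rot: [-1.569, 0.005, -1.504]
force: [-1.1, -0.1, -0.6]
width: 84.9
t 2.1 pos [600.5 138.4 169.6] rot [-1.569  0.005 -1.504] F [-1.1 -0.1 -0.6] w 84.9 q [-0.35  0.67  0.13  1.69 -0.12  0.79 -1.67]
shift [ 2.8 71.5 -8.4] turn [-0.002  0.01  -0.005]
```

View pics/s1.png

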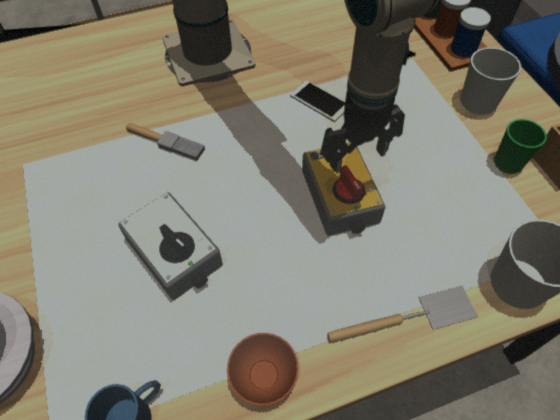

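View pics/w1.png

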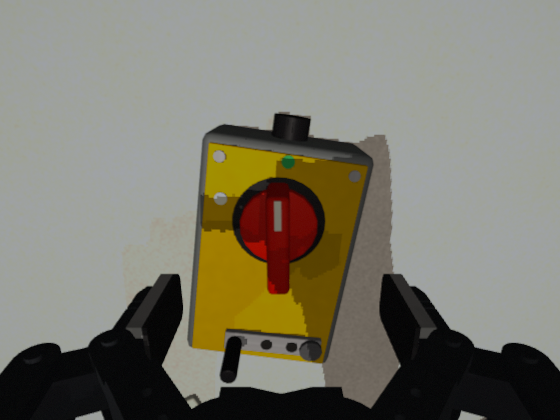

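```bash

python3 -m jog '[{"x":0,"y":0,"z":0,"ax":0,"ay":0,"az":0,"grip":85},{"x":0,"y":0,"z":0,"ax":0,"ay":0,"az":0,"grip":85}]'
python3 - <<'E'
from h import *
to(592.4,135.4,98,-1.514)
E
```

```text
clock: 2.4
eef_pos: [598.6, 128.2, 170.5]
tool_rot: [-1.571, -0.001, -1.515]
force: [0.0, 0.0, -0.8]
width: 85.1
t 2.4 pos [598.6 128.2 170.5] rot [-1.571e+00 -1.000e-03 -1.515e+00] F [ 0.   0.  -0.8] w 85.1 q [-0.34  0.66  0.14  1.7  -0.12  0.79 -1.67]
shift [-7.6 72.5 -5.8] turn [ 0.    -0.001  0.001]
```

```bash

python3 -m jog '[{"x":-7.5,"y":15,"z":-6,"ax":0,"ay":0,"az":0,"grip":85},{"x":-7.5,"y":35,"z":-6,"ax":0,"ay":0,"az":0,"grip":85},{"x":-7.5,"y":55,"z":-6,"ax":0,"ay":0,"az":0,"grip":85},{"x":-7.5,"y":72,"z":-6,"ax":0,"ay":0,"az":0,"grip":85},{"x":-7.5,"y":72,"z":-6,"ax":0,"ay":0,"az":0,"grip":85}]'
python3 -m jog '[{"x":0,"y":0,"z":0,"ax":0,"ay":0,"az":0,"grip":60},{"x":0,"y":0,"z":0,"ax":0,"ay":0,"az":0,"grip":35},{"x":0,"y":0,"z":0,"ax":0,"ay":0,"az":0,"grip":22},{"x":0,"y":0,"z":0,"ax":0,"ay":0,"az":0,"grip":22}]'
python3 - <<'E'
from h import *
to(592.4,135.4,98,-1.514)
save(get_image("scene"),"s2.png",5,(290,100,410,220)); save(get_image("wrist"),"w2.png")
E
```

```text
clock: 2.9
eef_pos: [590.6, 135.5, 96.5]
tool_rot: [-1.575, -0.001, -1.515]
force: [0.0, 0.2, 1.0]
width: 85.0
clock: 3.3
eef_pos: [592.9, 137.2, 99.2]
tool_rot: [-1.569, 0.0, -1.513]
force: [-0.2, -0.1, -1.2]
width: 27.8
t 3.3 pos [592.9 137.2  99.2] rot [-1.569  0.    -1.513] F [-0.2 -0.1 -1.2] w 27.8 q [-0.35  0.75  0.12  1.76 -0.14  0.64 -1.66]
shift [ 1.8  1.2 -0.6] turn [-0.001  0.001 -0.   ]
```

View pics/s2.png

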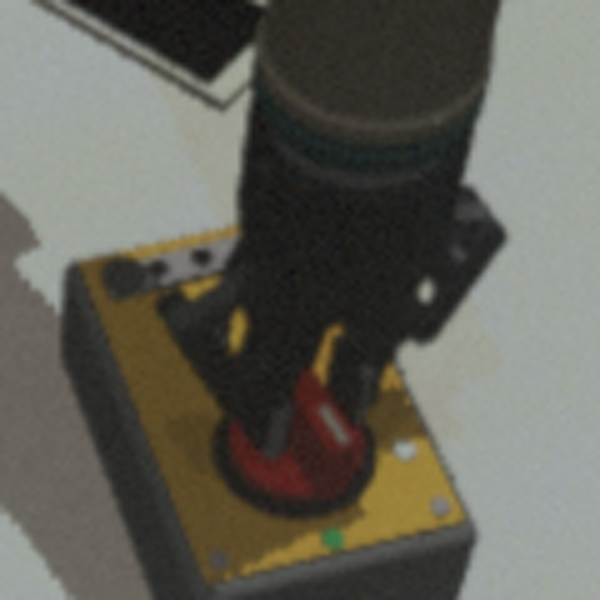

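View pics/w2.png

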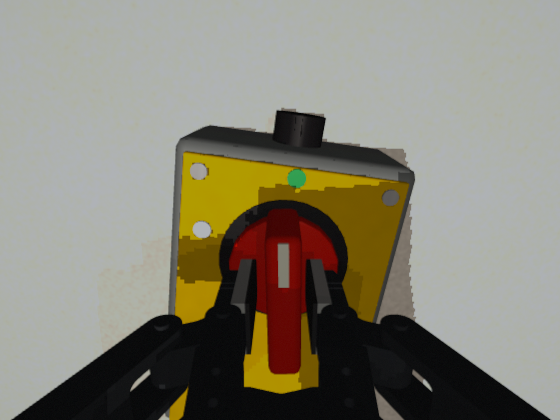

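```bash

python3 -m jog '[{"x":0,"y":0,"z":0,"ax":0,"ay":0,"az":0,"grip":10},{"x":0,"y":0,"z":0,"ax":0,"ay":0,"az":0,"grip":10},{"x":0,"y":0,"z":0,"ax":0,"ay":0,"az":0,"grip":10},{"x":0,"y":0,"z":0,"ax":0,"ay":0,"az":0,"grip":10}]'
python3 -m jog '[{"x":0,"y":0,"z":0,"ax":0,"ay":-0.1,"az":0,"grip":10},{"x":0,"y":0,"z":0,"ax":0,"ay":-0.2,"az":0,"grip":10},{"x":0,"y":0,"z":0,"ax":0,"ay":-0.3,"az":0,"grip":10},{"x":0,"y":0,"z":0,"ax":0,"ay":-0.4,"az":0,"grip":10},{"x":0,"y":0,"z":0,"ax":0,"ay":-0.5,"az":0,"grip":10}]'
python3 -c "
from h import *
to(592.4,135.4,98,-0.354); print(read_state()['torque'])"
```

```text
clock: 3.8
eef_pos: [592.6, 136.3, 98.9]
tool_rot: [-1.57, -0.001, -1.513]
force: [-1.5, -2.7, 5.6]
width: 13.2
clock: 4.3
eef_pos: [592.5, 136.7, 98.9]
tool_rot: [-1.571, -0.0, -1.01]
force: [-1.4, -1.9, 6.0]
width: 12.8
t 4.3 pos [592.5 136.7  98.9] rot [-1.571 -0.    -1.01 ] F [-1.4 -1.9  6. ] w 12.8 q [-0.26  0.75 -0.02  1.76  0.02  0.64 -1.31]
shift [ 1.   0.9 -0.7] turn [ 0.    -0.656  0.   ]
[-0.32522925  0.36117451 -0.0779405 ]
```

```bash

python3 -m jog '[{"x":0,"y":0,"z":0,"ax":0,"ay":-0.12,"az":0,"grip":10},{"x":0,"y":0,"z":0,"ax":0,"ay":-0.24,"az":0,"grip":10},{"x":0,"y":0,"z":0,"ax":0,"ay":-0.36,"az":0,"grip":10},{"x":0,"y":0,"z":0,"ax":0,"ay":-0.48,"az":0,"grip":10},{"x":0,"y":0,"z":0,"ax":0,"ay":-0.58,"az":0,"grip":10}]'
python3 -c "
from h import *
to(592.4,135.4,98,-0.354); print(read_state()['torque'])"
python3 -m jog '[{"x":0,"y":0,"z":0,"ax":0,"ay":-0.04,"az":0,"grip":10},{"x":0,"y":0,"z":0,"ax":0,"ay":-0.08,"az":0,"grip":10},{"x":0,"y":0,"z":0,"ax":0,"ay":-0.1,"az":0,"grip":10}]'
python3 -c "
from h import *
to(592.4,135.4,98,-0.354); print(read_state()['torque'])
save(get_image('wrist'),'w3.png')"
```

```text
clock: 4.8
eef_pos: [592.1, 136.9, 98.9]
tool_rot: [-1.571, 0.0, -0.429]
force: [-3.0, -1.5, 5.5]
width: 13.1
t 4.8 pos [592.1 136.9  98.9] rot [-1.571  0.    -0.429] F [-3.  -1.5  5.5] w 13.1 q [-0.16  0.75 -0.18  1.75  0.2   0.65 -0.89]
shift [ 0.9  0.9 -1.3] turn [ 0.001 -0.075 -0.001]
[-0.18399419  0.59797492 -0.10551649]
clock: 5.1
eef_pos: [592.0, 137.0, 98.9]
tool_rot: [-1.571, 0.001, -0.335]
force: [-2.4, -0.4, 5.8]
width: 12.7
t 5.1 pos [592.  137.   98.9] rot [-1.571e+00  1.000e-03 -3.350e-01] F [-2.4 -0.4  5.8] w 12.7 q [-0.15  0.76 -0.21  1.75  0.23  0.66 -0.82]
shift [ 0.9  0.9 -1.4] turn [ 0.     0.019 -0.001]
[-0.17281899  0.57246302 -0.97767792]
```

View pics/w3.png

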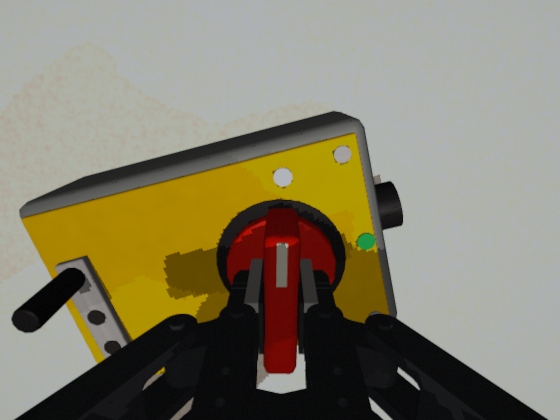

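```bash

python3 -m jog '[{"x":0,"y":0,"z":0,"ax":0,"ay":0.02,"az":0,"grip":50},{"x":0,"y":0,"z":0,"ax":0,"ay":0.02,"az":0,"grip":50},{"x":0,"y":0,"z":0,"ax":0,"ay":0.02,"az":0,"grip":50},{"x":0,"y":-20,"z":0,"ax":0,"ay":0.02,"az":0,"grip":50},{"x":0,"y":-55,"z":0,"ax":0,"ay":0.02,"az":0,"grip":50}]'
python3 -c "
from h import *
to(492.1,164.3,155,-0.05); save(get_image('wrist'),'w4.png')"
```

```text
clock: 5.65
eef_pos: [590.5, 136.7, 151.4]
tool_rot: [-1.574, 0.005, -0.352]
force: [1.0, -0.3, 1.8]
width: 49.8
t 5.65 pos [590.5 136.7 151.4] rot [-1.574  0.005 -0.352] F [ 1.  -0.3  1.8] w 49.8 q [-0.13  0.68 -0.22  1.72  0.2   0.77 -0.81]
shift [-101.9   -3.1   -8.1] turn [ 0.003 -0.302 -0.005]
```

View pics/w4.png

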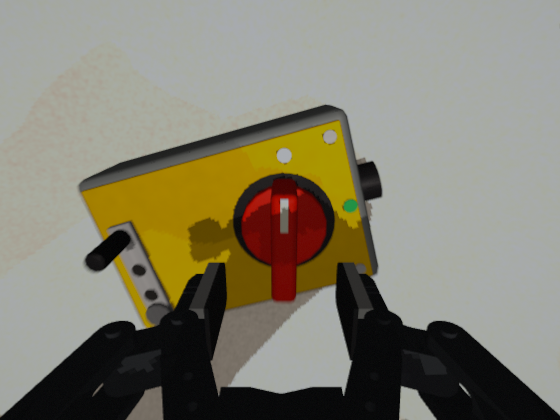

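Handle stayed at the white dot (pointer at 284,215, white dot at 284,156) and the bar is free. Next, go over the peg.

```bash

python3 -m jog '[{"x":-20,"y":0,"z":-2,"ax":0,"ay":-0.08,"az":0,"grip":50},{"x":-50,"y":-2,"z":-4,"ax":0,"ay":-0.16,"az":0,"grip":50},{"x":-80,"y":-3,"z":-6,"ax":0,"ay":-0.24,"az":0,"grip":50},{"x":-102,"y":-3,"z":-8,"ax":0,"ay":-0.3,"az":0,"grip":50},{"x":-102,"y":-3,"z":-8,"ax":0,"ay":-0.3,"az":0,"grip":50}]'
python3 -m jog '[{"x":0,"y":0,"z":0,"ax":0,"ay":0,"az":0,"grip":50},{"x":0,"y":0,"z":0,"ax":0,"ay":0,"az":0,"grip":50}]'
python3 -c "
from h import *
to(492.1,164.3,97,-0.05); save(get_image('wrist'),'w5.png')"
```

```text
clock: 6.2
eef_pos: [490.7, 166.2, 156.4]
tool_rot: [-1.571, 0.003, -0.048]
force: [-0.0, 0.4, -0.1]
width: 50.1
clock: 6.4
eef_pos: [495.2, 164.7, 156.4]
tool_rot: [-1.571, -0.001, -0.054]
force: [-0.1, 0.5, -0.6]
width: 50.2
t 6.4 pos [495.2 164.7 156.4] rot [-1.571e+00 -1.000e-03 -5.400e-02] F [-0.1  0.5 -0.6] w 50.2 q [-0.17  0.58 -0.3   1.95  0.28  0.64 -0.7 ]
shift [-3.2 59.4 -0.6] turn [-0.    -0.004  0.001]
```

View pics/w5.png

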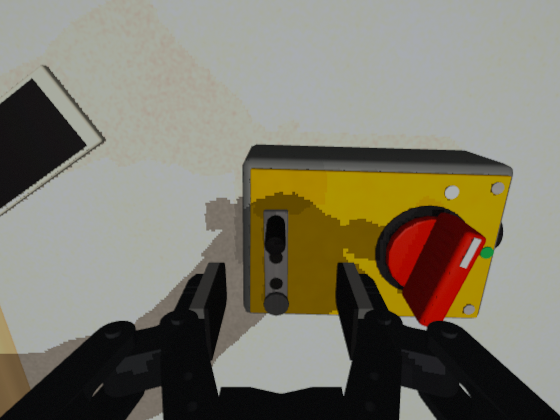

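```bash

python3 -m jog '[{"x":-3,"y":15,"z":0,"ax":0,"ay":0,"az":0,"grip":50},{"x":-3,"y":35,"z":0,"ax":0,"ay":0,"az":0,"grip":50},{"x":-3,"y":52,"z":0,"ax":0,"ay":0,"az":0,"grip":50},{"x":-3,"y":59,"z":0,"ax":0,"ay":0,"az":0,"grip":40},{"x":-3,"y":59,"z":0,"ax":0,"ay":0,"az":0,"grip":24}]'
python3 -m jog '[{"x":0,"y":0,"z":0,"ax":0,"ay":0,"az":0,"grip":24},{"x":0,"y":0,"z":0,"ax":0,"ay":0,"az":0,"grip":24}]'
python3 -c "
from h import *
to(492.1,164.3,97,-0.05); save(get_image('wrist'),'w6.png'); save(get_image('scene'),'s6.png',5,(280,90,400,210))"
```

```text
clock: 6.95
eef_pos: [490.9, 164.7, 96.4]
tool_rot: [-1.572, 0.001, -0.054]
force: [0.8, -0.9, -1.0]
width: 26.7
clock: 7.15
eef_pos: [491.7, 165.3, 98.1]
tool_rot: [-1.57, -0.001, -0.053]
force: [0.9, -0.7, 0.2]
width: 24.3
t 7.15 pos [491.7 165.3  98.1] rot [-1.57e+00 -1.00e-03 -5.30e-02] F [ 0.9 -0.7  0.2] w 24.3 q [-0.21  0.67 -0.25  2.    0.33  0.5  -0.75]
shift [ 0.5  1.1 -0.9] turn [-0.001 -0.003  0.001]
```

View pics/w6.png

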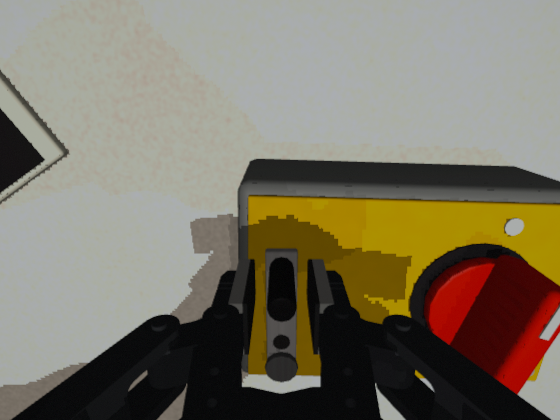

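View pics/s6.png

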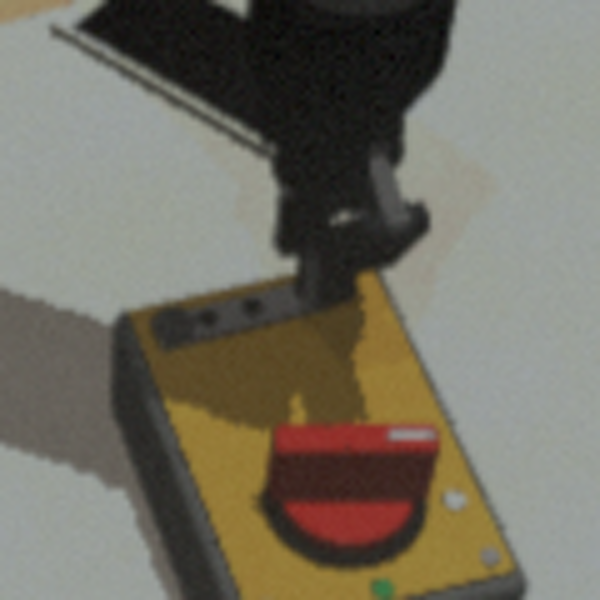

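```bash

python3 -m jog '[{"x":-7.2,"y":0,"z":-0.4,"ax":0,"ay":-0.12,"az":0,"grip":24},{"x":-14.3,"y":0,"z":-1.7,"ax":0,"ay":-0.24,"az":0,"grip":24},{"x":-21.1,"y":0,"z":-3.9,"ax":0,"ay":-0.36,"az":0,"grip":24},{"x":-27.7,"y":0,"z":-6.8,"ax":0,"ay":-0.48,"az":0,"grip":24},{"x":-33.9,"y":0,"z":-10.5,"ax":0,"ay":-0.6,"az":0,"grip":24}]'
python3 -m jog '[{"x":0,"y":0,"z":0,"ax":0,"ay":0,"az":0,"grip":24}]'
python3 -c "
from h import *
a=0.547
to(489.4-60*np.sin(a),103.8+60*np.cos(a),97,a); save(get_image('wrist'),'w7.png')"
```

```text
clock: 7.75
eef_pos: [457.3, 156.8, 98.0]
tool_rot: [-1.571, -0.003, 0.552]
force: [1.7, -0.8, 0.1]
width: 23.9
clock: 7.85
eef_pos: [456.2, 156.0, 97.8]
tool_rot: [-1.571, -0.0, 0.547]
force: [-0.1, -0.1, 0.1]
width: 24.3
t 7.85 pos [456.2 156.   97.8] rot [-1.571 -0.     0.547] F [-0.1 -0.1  0.1] w 24.3 q [-0.12  0.66 -0.4   2.1   0.53  0.49 -0.37]
shift [ 1.2  0.8 -1.8] turn [0. 0. 0.]
```

View pics/w7.png

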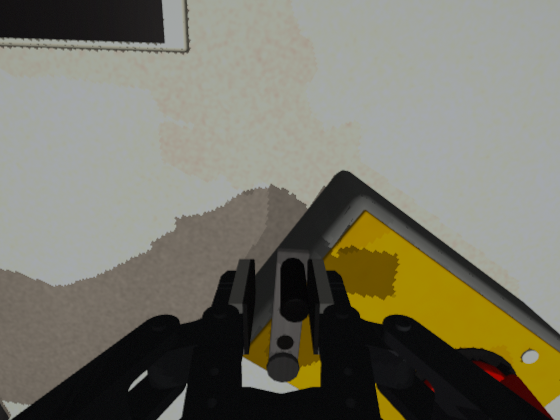

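The peg follows, leaning on the right-hand (trailing) finger. I'll continue the arc.

```bash

python3 -m jog '[{"x":-6.5,"y":0,"z":-1,"ax":0,"ay":-0.12,"az":0,"grip":24},{"x":-13.5,"y":0,"z":-2.5,"ax":0,"ay":-0.24,"az":0,"grip":24},{"x":-20.5,"y":0,"z":-5,"ax":0,"ay":-0.36,"az":0,"grip":24},{"x":-27,"y":0,"z":-8,"ax":0,"ay":-0.48,"az":0,"grip":24},{"x":-33,"y":0,"z":-11.5,"ax":0,"ay":-0.6,"az":0,"grip":24}]'
python3 -m jog '[{"x":-6.5,"y":0,"z":-0.5,"ax":0,"ay":-0.12,"az":0,"grip":24},{"x":-13.5,"y":0,"z":-1.5,"ax":0,"ay":-0.22,"az":0,"grip":24},{"x":-17,"y":0,"z":-2.5,"ax":0,"ay":-0.3,"az":0,"grip":24},{"x":-17,"y":0,"z":-2.5,"ax":0,"ay":-0.3,"az":0,"grip":24}]'
python3 -c "
from h import *
a=1.487
to(489.4-60*np.sin(a),103.8+60*np.cos(a),97,a); save(get_image('wrist'),'w8.png')"
```

```text
clock: 8.4
eef_pos: [435.0, 130.2, 97.7]
tool_rot: [-1.572, -0.002, 1.149]
force: [-0.1, 0.1, -0.3]
width: 23.8
clock: 8.8
eef_pos: [430.0, 112.5, 97.4]
tool_rot: [-1.571, 0.0, 1.444]
force: [-0.6, -0.1, 1.0]
width: 24.1
t 8.8 pos [430.  112.5  97.4] rot [-1.571  0.     1.444] F [-0.6 -0.1  1. ] w 24.1 q [ 0.1   0.67 -0.62  2.19  0.82  0.52  0.29]
shift [-3.7  0.4 -0.1] turn [ 0.    -0.043 -0.   ]
```

View pics/w8.png

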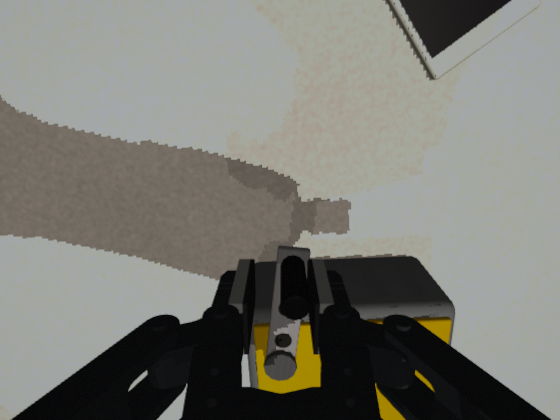

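```bash

python3 -m jog '[{"x":-3,"y":0,"z":0,"ax":0,"ay":-0.03,"az":0,"grip":24},{"x":-6,"y":0,"z":0,"ax":0,"ay":-0.05,"az":0,"grip":24},{"x":-8,"y":0,"z":0,"ax":0,"ay":-0.05,"az":0,"grip":24},{"x":-8,"y":0,"z":0,"ax":0,"ay":-0.05,"az":0,"grip":24}]'
python3 -m jog '[{"x":-1,"y":0,"z":0,"ax":0,"ay":0,"az":0,"grip":24},{"x":-2,"y":0,"z":0,"ax":0,"ay":0,"az":0,"grip":24},{"x":-2,"y":0,"z":0,"ax":0,"ay":0,"az":0,"grip":24}]'
python3 -c "
from h import *
a=1.487
to(489.4-60*np.sin(a),103.8+60*np.cos(a),97,a); save(get_image('wrist'),'w9.png')"
```

```text
clock: 9.25
eef_pos: [428.6, 104.5, 97.3]
tool_rot: [-1.571, 0.0, 1.496]
force: [0.3, -0.3, 0.8]
width: 24.4
clock: 9.55
eef_pos: [428.5, 103.5, 97.3]
tool_rot: [-1.571, -0.001, 1.497]
force: [-0.8, 1.7, -0.4]
width: 24.0
t 9.55 pos [428.5 103.5  97.3] rot [-1.571e+00 -1.000e-03  1.497e+00] F [-0.8  1.7 -0.4] w 24.0 q [ 0.13  0.67 -0.64  2.2   0.83  0.52  0.35]
shift [ 5.4  0.3 -0.7] turn [0.    0.01  0.001]
```

View pics/w9.png

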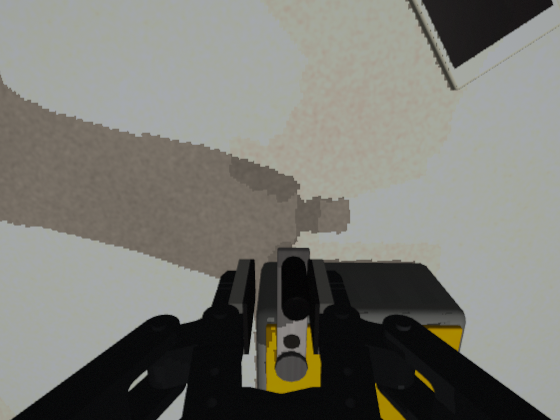

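```bash

python3 -m jog '[{"x":-1,"y":0,"z":0,"ax":0,"ay":0,"az":0,"grip":24},{"x":-2,"y":0,"z":0,"ax":0,"ay":0,"az":0,"grip":24},{"x":-2,"y":0,"z":0,"ax":0,"ay":0,"az":0,"grip":24}]'
python3 -m jog '[{"x":3,"y":0,"z":0,"ax":0,"ay":0,"az":0,"grip":28},{"x":7,"y":0,"z":0,"ax":0,"ay":0,"az":0,"grip":30},{"x":7,"y":0,"z":0,"ax":0,"ay":0,"az":0,"grip":32},{"x":7,"y":-20,"z":0,"ax":0,"ay":0,"az":0,"grip":32},{"x":7,"y":-45,"z":0,"ax":0,"ay":0,"az":0,"grip":32}]'
python3 -m jog '[{"x":0,"y":-20,"z":-10,"ax":0,"ay":0,"az":0,"grip":32},{"x":0,"y":-50,"z":0,"ax":0,"ay":0,"az":0,"grip":32},{"x":20,"y":-80,"z":30,"ax":0,"ay":0,"az":0,"grip":32},{"x":50,"y":-90,"z":60,"ax":0,"ay":0,"az":0,"grip":32},{"x":90,"y":-90,"z":60,"ax":0,"ay":0,"az":0,"grip":32}]'
python3 - <<'E'
from h import *
to(489,103,97,1.487)
save(get_image('top'),'t10.png',5,(135,150,240,270)); save(get_image('scene'),'s10.png')
E
```

```text
clock: 9.9
eef_pos: [428.5, 103.3, 97.4]
tool_rot: [-1.571, -0.004, 1.499]
force: [-0.2, 7.4, -3.1]
width: 24.0
clock: 10.4
eef_pos: [428.0, 107.3, 142.2]
tool_rot: [-1.568, 0.002, 1.497]
force: [-0.3, 0.6, 0.8]
width: 32.1
clock: 10.9
eef_pos: [373.1, 200.7, 233.7]
tool_rot: [-1.572, 0.004, 1.496]
force: [1.9, 0.2, -0.5]
width: 31.8
t 10.9 pos [373.1 200.7 233.7] rot [-1.572  0.004  1.496] F [ 1.9  0.2 -0.5] w 31.8 q [ 0.1   0.44 -0.91  2.11  0.49  0.82  0.38]
shift [ -88.3  137.2 -122.7] turn [ 0.002  0.009 -0.004]
```

View pics/t10.png

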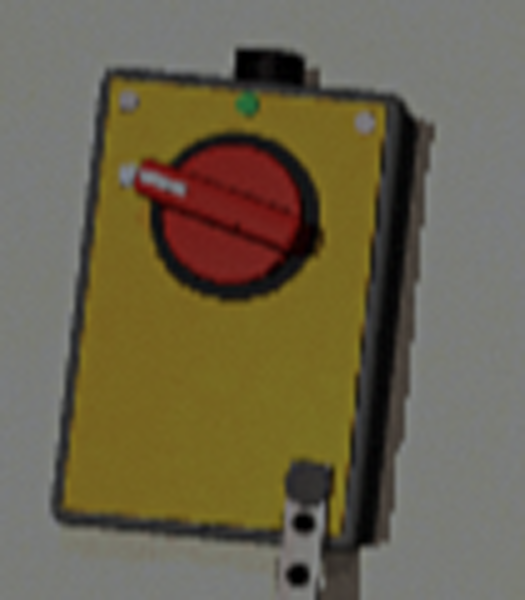

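View pics/s10.png

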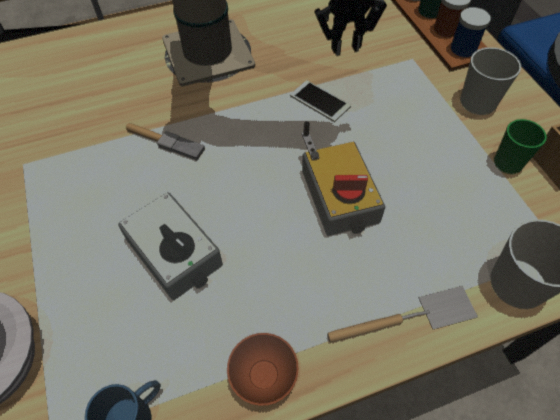

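```bash

python3 -m jog '[{"x":0,"y":0,"z":0,"ax":0,"ay":0,"az":0,"grip":32},{"x":0,"y":0,"z":0,"ax":0,"ay":0,"az":0,"grip":32},{"x":0,"y":0,"z":0,"ax":0,"ay":0,"az":0,"grip":32}]'
python3 - <<'E'
from h import *
g=get_image('top'); s=get_image('scene')
yaw=-.083
t=lambda u,v,z:ray(g,135+(u+.5)/5-.5,150+(v+.5)/5-.5,z)
d=t(298,574,76)-t(308,482,76); print("hasp",(np.arctan2(d[1],d[0])-yaw-np.pi/2)%(2*np.pi))
d=ray(s,306,127,110)-np.array([489.4,103.8,0]); print("hasp peg",(np.arctan2(d[1],d[0])-yaw-np.pi/2)%(2*np.pi),np.hypot(*d[:2]))
d=t(143,178,114)-t(185,188,114); print("handle",np.arctan2(d[1],d[0])-yaw)
d=t(143,176,114)[:2]-np.array([592.4,135.4]); print("handle",np.arctan2(d[1],d[0])-yaw)
print(read_state()["qd"].round(3),read_state()["force"].round(1))
save(g,"t11.png",1)
E
```

```text
clock: 11.3
eef_pos: [375.8, 200.6, 231.9]
tool_rot: [-1.57, 0.001, 1.495]
force: [0.4, -0.2, -0.3]
width: 31.7
hasp 1.5697337406065839
hasp peg 1.6376789602596853 50.010296599885756
handle 1.4319783042170666
handle 1.3510768453466846
[-0.003 -0.001 -0.006 -0.004 -0.    -0.003 -0.001] [ 0.5 -0.1 -0.9]
```

View pics/t11.png

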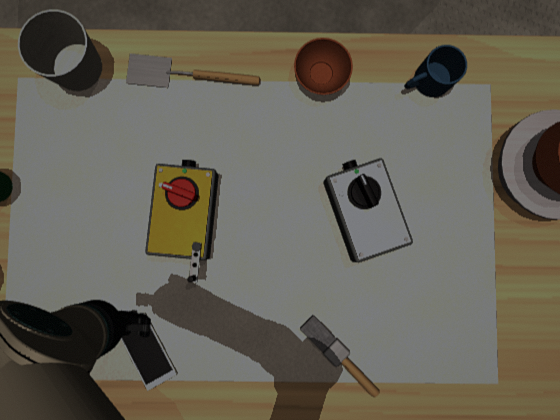

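The top view shows the red pointer at the white dot (about 162,185), the hasp standing out past the lower edge (195,262), and the black handle unmoved. The arm is clear and at rest.

```bash
python3 -c "
from cell import *
print(finish_job())"
```

```text
the job is handed in; nothing more can be done
None
```

I gripped the red handle's bar and turned it anticlockwise until the moment about its axis rose to about 1 N m at the stop. Then I caged the hasp's peg loosely between the fingers and swung the hasp out until it met its stop at about 7 N. I lifted clear and handed the job in at about 11.5 s on the robot's clock. `finish_job()` gives no verdict.

Last checks from the images, taken with the arm at rest and touching nothing:
- **Hasp:** about 1.57 rad along the bar in the top view. A rougher estimate from the peg in the scene view gave 1.64 rad, but its radius came out at 50 mm instead of 60. Both are within tolerance.
- **Red handle:** the pointer is at the white dot. Two rough pixel estimates gave 1.35 and 1.43 rad, both above the 1.30 rad stop. They disagree with each other and must read high, because the handle cannot pass its stop; I attribute this to the short pointer line spanning few pixels.
- **Black handle:** it looks unmoved, and the robot never came near it. I judged this by eye and did not measure its angle.

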